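# Set up the draining stand and drain the rinsed tin

## Task

Set the folded draining stand in the middle of the flat part of the drip tray, lengthwise with its hinged end towards the gutter, and let go. Then raise its leaf to 30 degrees above level so that it stays there by itself, and gently lay the rinsed tin along the leaf with its open end downhill, against the two prongs, to check that the leaf holds its angle. Drop nothing and leave the other things where they are.

Things in the scene. Friction and masses are not known exactly. Their poses are not given: they have to be found in the camera images.
- tray: Fixed grey-black rubber drip tray lying on the shelf. Origin: under the centre of its flat part, at shelf height. The flat part is a slab 215 (x) x 112 (y) x 6 thick; the gutter, an open channel 43 long (x) with 12 mm high walls, joins its -x end (outer wall at x = -150). The tray's heading varies by 0.4 rad either way; the gutter is always the end nearer the robot.
- tray_low (a point): Point on the tray's flat top (6 mm above the shelf), on its long centre line, 80 mm from the origin towards the gutter: the bottom of the stand's hinged end (stand_low) belongs here.
- tray_high (a point): Point on the tray's flat top, on its long centre line, 80 mm from the origin away from the gutter: stand_high belongs here.
- stand: Loose folded aluminium stand, 0.6 to 0.85 kg. Origin: centre of underside; x from hinged end to tab end. Base plate 160 x 56 x 6; two upright side cheeks x -80 to +50, outer faces 56 apart, tops at z 38: carry it by gripping across the cheeks near x = -10. Leaf on top, hinged at x -70, z 42. At the start the hinged end is nearer the robot (heading within 0.5 rad of straight ahead).
- stand_low (a point): Middle of the bottom edge of the stand's hinged end (x = -80 in the stand).
- stand_high (a point): Middle of the bottom edge of the stand's other end (x = +80 in the stand).
- leaf (a joint): Angle of the leaf above the stand's base, rad: 0 = folded level, grows as the tab end is raised, up to 1.2; 0 to 0.12 at the start. Stiff friction hinge (about 0.22 N m, about 2 to 2.5 N at the tab to raise it): the leaf stays where it is left, also with the tin on it. Wanted: 30 degrees = 0.524.
- leaf_hinge (a point): Middle of the hinge axis. Its axes turn with the leaf: x along the leaf to its tab, y along the hinge, z square to the leaf, upward when folded. The leaf is a steel plate 50 wide (y), 4 thick (z -2 to +2), from x = 2 to 125. Two ridges run along it at y = -18 and +18, 6 wide, tops at z = 8, and cradle the tin: its centre line then lies 32 to 33 above the hinge (z).
- leaf_tab (a point): Middle of the grip of the black tab at the free end of the leaf, 150 from the hinge. The tab is 18 wide (y), 10 thick, from x = 123 to 165; nothing of the stand stands beside it, so it can be pinched along y from above.
- leaf_stop (a point): Point between the two end prongs at the leaf's hinged end (8 wide, centred at y = -18 and +18, tops at z = 19), on their uphill face (x = 9): the tin's open rim comes to rest against this face.
- tin: Loose empty steel tin with one open end, 58 dia x 100 long, about 65 g, lying on its side; it can roll. At the start its open end points more or less to the robot (within 0.8 rad). Origin on its wall at mid-length; x along its axis, the open end at -x.
- tin_mid (a point): Centre of the tin: on its axis, at half its length.
- tin_mouth (a point): Centre of the tin's open end, on its axis, 50 from tin_mid.
- pot: Bystander: white plastic pot, open, 56 dia x 55 tall, upright. Origin: centre of its underside.
- jar_lid: Bystander: loose flat steel jar lid, 66 dia x 12 thick. Origin: centre of its underside.
- jar: Bystander: clear glass jar, 80 dia x 120 tall, upright. Origin: centre of its underside.
- pet_bottle: Bystander: blue PET bottle, 66 dia x 200 tall, upright. Origin: centre of its underside.
- squat_tin: Bystander: wide low steel tin, 90 dia x 55 tall, upright, not the one to drain. Origin: centre of its underside.
- hanger_hook: Bystander: white plastic coat hanger hook lying flat, about 140 x 60 x 12 thick. Origin: centre of its underside.

How it is judged:
By the outcome, as a careful person would: the job done as asked, in the order asked, and still so for the second after the job is handed in, with the robot touching nothing.
It also fails if it takes over 72 s, if anything falls off the work surface, if the arm or the gripper's body presses on something with over 40 N, if the wrist force passes 120 N, or if a joint passes its speed limit or range.

## Robot

A 6-joint arm with a two-finger parallel gripper is mounted at the origin on the work surface. World frame = base frame: x ahead of the robot, y to its left, z up, the work surface at z = 0. Lengths are in m, angles in degrees, forces in N, time in s.
With the tool pointing down it reaches from about 0.3 to 0.75 m from the base axis. Payload 8.5 kg.
Tool frame: the origin (TCP) lies midway between the tips of the shut fingers; the grasp point (between the pads) lies 19 mm behind it; z points along the fingers, y is the direction in which the jaws open and shut (so a half turn about z gives the same grasp; the last joint's range is limited). The gripper opens to 85 mm and grips with 20 to 120 N. Pads are 22 mm wide; open, the fingers measure 114 mm over their backs; the gripper's body (76 mm by 85 mm) begins 54 mm behind the grasp point. The pads swing forward as they close: fully open they stand 13 mm farther back than shut.
Start: joints at [-78.684, 21.807, 74.336, -0, 83.858, -12.336], TCP at [0.221, -0.504, 0.231] pointing down, gripper open.
Joint ranges: [-178.18, 178.18], [-50.72, 133.34], [12.68, 142.11], [-81.47, 261.47], [9.98, 163.14], [-165.26, 165.26]. Speed limits (degrees/s): [136.94, 136.94, 180, 180, 180, 180].

## Interface

Orientations are given as a 3x3 rotation matrix whose columns are the frame's x, y, z axes.
In Python, from cell import get_obs, get_image, get_calibration, close_job, spot_in, landmark_of gives the robot as it stands.
- The arm moves only by the tool move_arm, never from a script. Its argument "plan" is a list of rows, each a list of 3 entries, a list of its own where there are three numbers: the shift along the tool's x, y, z scaled (see below), then the turn, a rotation vector about the tool's x, y, z scaled (see below), then the opening in per cent of the stroke, from 0 (shut) to 100 (fully open). In form: [[[dx, dy, dz], [ax, ay, az], fingers], ...]. A call has 1 to 10 rows; each row shifts and turns the pose as measured when the row begins, along the tool's axes as they then stand; what a row does not reach is not made up. The controller multiplies each number of a shift by 0.02 m and each number of a turn by 0.12 rad. A row lasts 1/8 s, in which the tool goes at most 62.5 mm and 10.7 degrees, less where a joint would pass 70% of its speed; a pose out of reach is approached as far as the arm can. A call with a number of a shift or a turn outside -1 to 1 is refused whole. A call with a gripper value outside its range is refused whole. The fingers move at their own pace and stop on an object; "force" is the grip in N (left out, the last holds). Time passes only in rows, so rows that do not move let the fingers close. It gives the time, the measured TCP pose, the force and the opening at its end, in the units of the state.
- get_obs(): the state, without advancing time (a new reading comes with each control period).
- get_image(name): name is "scene" or "top" or "wrist"; returns (picture, depth): 400x640x3 uint8, red, green, blue; 400x640 float32, m along the optical axis (not along the pixel's ray), 0 where there is no reading.
- get_calibration(name): a dict with "mtx" (3x3 intrinsics, pixels), "k1" (the pictures are not rectified: a ray, as slopes to the right and down, at radius r is drawn at 1 + k1 r^2 times it, then the intrinsics apply), "rvec" (rotation vector, rad) and "tvec" (3), from world to camera coordinates, as OpenCV has them; the wrist camera has in their place "hand_eye" (4x4, takes a point from camera to tool coordinates, whose origin is the TCP and whose axes are the flange's). Camera axes: x right, y down, z forward; pixel columns grow to the right and rows downward; lengths in m; the calibration is good to about 2 mm. A picture is of the moment at which its call begins: read the wrist's pose just before it. get_calibration takes no time and is no camera call.
- close_job(): hands the job in, once; it reports no verdict.
Trained networks look in the newest picture that a camera, given by its name, has taken for a name from the list of things; names that differ only in an ending like _2 or _b are one class to them, and where a whole thing is asked for, a point or a joint stands for the part that bears it (a point fixed in the world has none). Each returns a list of dicts, best first, with "confidence" (0 to 1); they miss things now and then, are a little off and sometimes report something else, mostly with a low value. They report only what shows in the picture. A call takes as long as a camera call.
- spot_in(label, camera): "uv" ([column, row] in pixels, amid what is visible of it).
- landmark_of(label, camera): "uv" ([column, row] in pixels: a listed point, or the origin of a listed thing).
The state is a dict: "time_s": time; "joint_positions": joint angles; "qvel": joint speeds; "joint_efforts": joint torques, N m; "tool_pos": TCP position; "orientation": TCP orientation; "ft_force": force on the tool from outside, world axes, zero at the start; "ft_torque": the same for the moment, N m; "width": finger opening in m.
Only numpy, scipy, OpenCV 4.12 (cv2) and the standard library are available. Lean on these libraries where they do the work, as an engineer would, in place of code of your own. Each camera call takes 0.05 s, during which the arm holds its last target. There are 200 camera calls.

## Working session

There is one attempt and no reset: what is moved stays moved. The work goes in short steps, Python scripts to look and compute and a tool call to move; the robot and the scene stay as the last step left them, time stands still between calls to the robot, and variables do not carry over. Pictures are saved under pics/ and viewed, about 8 in all and at most 12, crops included, and the job is handed in when it is done.

Besides the shell and the picture viewer there is one more tool, called after "Emit:" by a JSON object that holds its "api" and its "payload", one argument or row to a line. move_arm: Moves the arm, as the interface text tells. Shifts and turns lie within -1 to 1; 1 stands for 0.02 m of shift or 0.12 rad of turn. Its arguments: {"type":"object","properties":{"plan":{"type":"array","items":{"type":"array"}},"force":{"type":"number"}},"required":["plan"]}

```bash
ls; mkdir -p pics
cat > h.py <<'E'
import numpy as np, cv2
from cell import *
def T(name,obs=None):
    c=get_calibration(name)
    if 'hand_eye' in c:
        o=obs or get_obs(); M=np.eye(4); M[:3,:3]=np.array(o['orientation']); M[:3,3]=o['tool_pos']
        return c, M@np.array(c['hand_eye'])
    R=cv2.Rodrigues(np.array(c['rvec'],float))[0]; M=np.eye(4); M[:3,:3]=R.T; M[:3,3]=-R.T@np.ravel(c['tvec']); return c,M
def ray(name,uv,obs=None):
    c,M=T(name,obs); K=np.array(c['mtx']); d=(np.array(uv)-K[[0,1],2])/K[[0,1],[0,1]]
    u=d.copy()
    for _ in range(20): u=d/(1+c['k1']*(u@u))
    return M[:3,3],M[:3,:3]@np.r_[u,1]
def onz(name,uv,z,obs=None):
    p,d=ray(name,uv,obs); return p+d*(z-p[2])/d[2]
def ondepth(name,uv,dep,obs=None):
    p,d=ray(name,uv,obs); u,v=int(round(uv[0])),int(round(uv[1]))
    w=dep[max(v-1,0):v+2,max(u-1,0):u+2]; w=w[w>0]
    return p+d*np.median(w) if len(w) else None
def cloud(name,dep,obs=None):
    c,M=T(name,obs); K=np.array(c['mtx']); v,u=np.nonzero(dep>0)
    d=np.c_[(u-K[0,2])/K[0,0],(v-K[1,2])/K[1,1]]; q=d.copy()
    for _ in range(20): q=d/(1+c['k1']*(q**2).sum(1))[:,None]
    z=dep[v,u]; P=np.c_[q*z[:,None],z]@M[:3,:3].T+M[:3,3]
    return P,u,v
def save(name,im): cv2.imwrite('pics/'+name,im[...,::-1])
E
python3 - <<'E'
from h import *
np.set_printoptions(precision=3,suppress=True)
o=get_obs(); print(o['time_s'],o['tool_pos'],o['ft_force'],o['width'])
ims=[]
for cam in ['top','scene']:
    im,dep=get_image(cam); ims.append(im); np.save(cam,dep)
    for l in ['tray','tray_low','tray_high','stand_low','stand_high','leaf_hinge','leaf_tab','tin_mid','tin_mouth','pot','jar_lid','jar','pet_bottle','squat_tin','hanger_hook']:
        for r in landmark_of(l,cam)[:2]:
            if r['confidence']>.3: print(cam,l,np.array(r['uv']),round(r['confidence'],2),ondepth(cam,r['uv'],dep))
    save(cam+'.png',im)
E
```

```text
pics
0.0 [ 0.221 -0.504  0.231] [-0.547  1.049  0.583] 0.0853063262586162
top tray [258.8 201. ] 0.55 [0.518 0.255 0.005]
top tray_low [249.  228.4] 0.81 [0.432 0.286 0.008]
top tray_high [263.8 178.6] 0.56 [0.59  0.24  0.004]
top stand_low [333.6 223.3] 0.76 [ 0.446  0.02  -0.001]
top stand_high [348.  169.6] 0.91 [ 0.606 -0.025  0.058]
top stand_high [334.3 223.2] 0.58 [ 0.446  0.018 -0.001]
top leaf_hinge [334.9 218.8] 0.79 [0.46  0.016 0.007]
top leaf_tab [347.7 170.3] 0.9 [ 0.604 -0.024  0.058]
top tin_mid [426.7 190.6] 0.59 [ 0.539 -0.264  0.057]
top tin_mouth [424.8 205.3] 0.69 [ 0.499 -0.268  0.002]
top tin_mouth [420.7 191.8] 0.42 [ 0.536 -0.246  0.054]
top pot [294.3 197.9] 0.76 [0.527 0.143 0.003]
top pot [196.2 261.3] 0.58 [0.33  0.451 0.009]
top jar_lid [385.  199.8] 0.52 [ 0.517 -0.141  0.012]
top jar [297.1 123.4] 0.55 [0.737 0.128 0.121]
top jar [333.3 224.4] 0.54 [0.443 0.021 0.   ]
top pet_bottle [242.8 133.4] 0.92 [0.711 0.291 0.113]
top squat_tin [384.2 123.2] 0.82 [ 0.765 -0.147  0.005]
top hanger_hook [195.1 261. ] 0.57 [0.331 0.454 0.01 ]
scene tray [353.6 186.
[... 487 characters left out ...]
 leaf_tab [343. 150.] 0.34 [0.319 0.45  0.007]
scene tin_mid [233.7 259. ] 0.64 [ 0.574 -0.271  0.051]
scene tin_mouth [218.  254.3] 0.92 [ 0.526 -0.286  0.047]
scene pot [333.3 205.7] 0.6 [0.555 0.124 0.005]
scene jar_lid [262.2 242.6] 0.68 [ 0.537 -0.153  0.011]
scene jar_lid [414.8 207.2] 0.38 [0.758 0.276 0.016]
scene jar [388.5 230.5] 0.73 [0.783 0.094 0.042]
scene jar [291.2 211.6] 0.46 [ 0.52  -0.024  0.042]
scene pet_bottle [417. 205.] 0.63 [0.762 0.281 0.023]
scene pet_bottle [285.9 200.1] 0.49 [0.466 0.005 0.045]
scene squat_tin [329.4 286.7] 0.62 [ 0.803 -0.171  0.04 ]
scene hanger_hook [341.9 152.6] 0.64 [0.327 0.433 0.003]
scene hanger_hook [352.1 186.9] 0.33 [0.526 0.254 0.005]
```

```bash
python3 - <<'E'
import cv2
a=cv2.imread('pics/top.png')[90:300,150:480]; cv2.imwrite('pics/topc.png',cv2.resize(a,None,fx=2.4,fy=2.4,interpolation=cv2.INTER_CUBIC))
E
python3 - <<'E'
from h import *
np.set_printoptions(precision=4,suppress=True)
dep=np.load('top.npy'); P,u,v=cloud('top',dep)
def rect(m,n):
    q=P[m]; r=cv2.minAreaRect(q[:,:2].astype(np.float32)); print(n,len(q),np.array(r[0]),np.array(r[1]),r[2],'z',np.percentile(q[:,2],[5,50,95]))
x,y,z=P.T
rect((z>.03)&(z<.09)&(abs(x-.53)<.12)&(abs(y)<.07),'stand')
rect((z>.02)&(z<.09)&(abs(x-.54)<.09)&(abs(y+.26)<.07),'tin')
rect((z>.02)&(z<.09)&(abs(x-.53)<.05)&(abs(y-.14)<.045),'pot')
E
```

```text
stand 808 [ 0.5396 -0.005 ] [0.0603 0.1723] 74.75184631347656 z [0.0383 0.0496 0.0606]
tin 626 [ 0.5484 -0.2598] [0.101  0.0589] 10.671661376953125 z [0.0344 0.0529 0.0607]
pot 116 [0.5378 0.1367] [0.0526 0.0535] 89.41889190673828 z [0.0217 0.0497 0.0597]
```

View pics/topc.png

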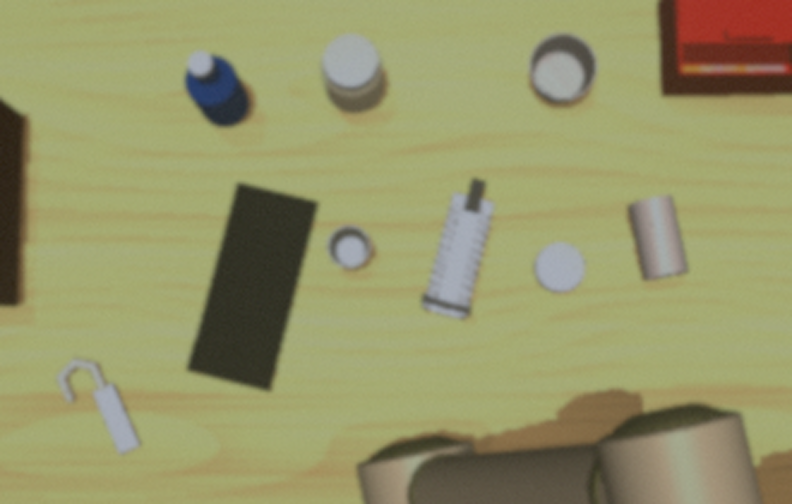

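The top view shows the tray (230–278, 185–385), the stand with its tab at (477,190), the tin at (658,238), the pot beside the tray at (350,248), and the lid between stand and tin at (560,267). It agrees with the depth fit.

```bash
cat >> h.py <<'E'
from scipy.spatial.transform import Rotation as Ro
def pose(heading,pitch=0,flip=False):
    """tool z down, x along heading (or opposite), pitch = leaf-like raise, rad"""
    R=Ro.from_euler('z',heading)*Ro.from_euler('y',-pitch)*Ro.from_euler('x',np.pi)
    if flip: R=R*Ro.from_euler('z',np.pi)
    return R.as_matrix()
def delta(p,R,o=None):
    o=o or get_obs(); A=np.array(o['orientation'])
    turn=Ro.from_matrix(A.T@R).as_rotvec()/.12
    print('shift(cur axes)',A.T@(np.array(p)-o['tool_pos'])/.02,'shift(target axes)',R.T@(np.array(p)-o['tool_pos'])/.02,'turn',turn,'t',o['time_s'])
E
python3 - <<'E'
from h import *
np.set_printoptions(precision=4,suppress=True)
im=cv2.imread('pics/top.png'); m=(im.max(2)<75).astype(np.uint8); m[:,:220]=0; m[:,300:]=0; m[:155]=0;m[260:]=0
v,u=np.nonzero(m); pts=np.array([onz('top',(a,b),.006)[:2] for a,b in zip(u,v)],np.float32)
r=cv2.minAreaRect(pts); print('tray',len(u),r,cv2.boxPoints(r))
o=get_obs(); print(np.array(o['orientation']))
h=np.radians(-15.2); delta([.524,-.001,.13],pose(h)); delta([.524,-.001,.13],pose(h,0,True))
E
```

```text
tray 2620 ((0.4944056272506714, 0.26746445894241333), (0.10655975341796875, 0.25033754110336304), 75.7590103149414) [[0.36   0.2466]
 [0.6026 0.185 ]
 [0.6288 0.2883]
 [0.3862 0.3499]]
[[ 0.916   0.4012 -0.    ]
 [ 0.4012 -0.916   0.    ]
 [ 0.     -0.     -1.    ]]
shift(cur axes) [ 23.9793 -16.9421   5.0662] shift(target axes) [  8.046  -28.2367   5.0658] turn [-0.0002  0.      5.6509] t 1.6
shift(cur axes) [ 23.9793 -16.9421   5.0662] shift(target axes) [-8.046  28.2367  5.0658] turn [ -0.      -0.0002 -20.529 ] t 1.6
```

Emit:
{"api": "move_arm", "payload": {
  "plan": [
    [[1,-0.7,0],[0,0,0],100],
    [[1,-0.7,0],[0,0,0],100],
    [[1,-0.7,0],[0,0,0],100],
    [[1,-0.7,0],[0,0,0],100],
    [[1,-0.7,0],[0,0,0],100],
    [[1,-0.7,0],[0,0,0],100],
    [[1,-0.7,0],[0,0,0],100],
    [[1,-0.7,0],[0,0,0],100],
    [[1,-0.7,0],[0,0,0],100],
    [[1,-0.7,0],[0,0,0],100]
  ]
}}

```text
time_s: 2.85
tool_pos: [0.3536, -0.2826, 0.2319]
orientation: [[0.915, 0.402, 0.001], [0.402, -0.915, -0.002], [0.0, 0.002, -1.0]]
ft_force: [-0.0, -0.6, -0.2]
width: 0.0852
```

Emit:
{"api": "move_arm", "payload": {
  "plan": [
    [[1,-0.7,0],[0,0,0],100],
    [[1,-0.7,0],[0,0,0],100],
    [[1,-0.7,0],[0,0,0],100],
    [[1,-0.7,0],[0,0,0],100],
    [[1,-0.7,0],[0,0,0],100],
    [[0,0,0],[0,0,1],100],
    [[0,0,0],[0,0,1],100],
    [[0,0,0],[0,0,1],100],
    [[0,0,0],[0,0,1],100],
    [[0,0,0],[0,0,1],100]
  ]
}}

```text
time_s: 4.1
tool_pos: [0.4191, -0.163, 0.2332]
orientation: [[0.981, -0.194, 0.004], [-0.194, -0.981, -0.004], [0.005, 0.003, -1.0]]
ft_force: [-0.3, -0.3, -0.8]
width: 0.0854
```

Run:
```python
from h import *
np.set_printoptions(precision=3,suppress=True)
h=np.radians(-15.2); delta([.524,-.001,.20],pose(h))
```

```text
shift(cur axes) [ 3.564 -8.969  1.654] shift(target axes) [ 2.937 -9.192  1.662] turn [ 0.022 -0.04   0.582] t 4.1
```

Emit:
{"api": "move_arm", "payload": {
  "plan": [
    [[0.35,-1,0.2],[0,0,0.6],100],
    [[0.35,-1,0.2],[0,0,0],100],
    [[0.35,-1,0.2],[0,0,0],100],
    [[0.35,-1,0.2],[0,0,0],100],
    [[0.35,-1,0.2],[0,0,0],100],
    [[0.35,-1,0.2],[0,0,0],100],
    [[0.35,-1,0.2],[0,0,0],100],
    [[0.3,-1,0.2],[0,0,0],100],
    [[0.2,-1,0.2],[0,0,0],100],
    [[0,0,0],[0,0,0],100]
  ]
}}

```text
time_s: 5.35
tool_pos: [0.5231, 0.0097, 0.1975]
orientation: [[0.965, -0.263, 0.007], [-0.263, -0.965, -0.005], [0.008, 0.003, -1.0]]
ft_force: [-0.1, -0.5, 0.2]
width: 0.0853
```

Run:
```python
from h import *
np.set_printoptions(precision=4,suppress=True)
o=get_obs(); im,dep=get_image('wrist'); save('w1.png',im); np.save('w1',dep)
for l in ['stand_low','stand_high','leaf_hinge','leaf_tab','leaf_stop']:
    for r in landmark_of(l,'wrist')[:1]: print(l,np.array(r['uv']),round(r['confidence'],2),ondepth('wrist',r['uv'],dep,o))
P,u,v=cloud('wrist',dep,o); x,y,z=P.T
m=(z>.02)&(z<.09)&(abs(x-.53)<.12)&(abs(y)<.07); q=P[m]; r=cv2.minAreaRect(q[:,:2].astype(np.float32)); print(m.sum(),r,'z',np.percentile(q[:,2],[2,50,98]))
m2=(z>.025)&(z<.041)&(abs(x-.53)<.12)&(abs(y)<.07)
print('cur',o['tool_pos'],o['time_s'])
# sections along the axis
h=np.radians(-15.2); e=np.array([np.cos(h),np.sin(h)]);n=np.array([-e[1],e[0]])
s=q[:,:2]@e; t=q[:,:2]@n
for a in np.arange(s.min(),s.max(),.012):
    k=(s>=a)&(s<a+.012); print(round(a,3),k.sum(),t[k].min().round(4),t[k].max().round(4),np.percentile(q[k,2],[50,95]))
```

```text
stand_high [327.  100.7] 0.69 [ 0.6078 -0.0219  0.0587]
leaf_hinge [328.2 237. ] 0.9 [0.4679 0.0132 0.0454]
leaf_tab [329.1  97.4] 0.8 [ 0.6102 -0.0246  0.0588]
leaf_stop [328.1 235.9] 0.97 [0.4689 0.013  0.0446]
6737 ((0.5398778915405273, -0.0065775588154792786), (0.06278970837593079, 0.17326843738555908), 74.36273956298828) z [0.0379 0.0506 0.0599]
cur [0.5231 0.0097 0.1975] 5.35
0.436 231 0.1044 0.1672 [0.0463 0.0505]
0.448 605 0.1044 0.1671 [0.0454 0.0617]
0.46 477 0.1082 0.1628 [0.0459 0.0522]
0.472 504 0.1084 0.1627 [0.0468 0.0531]
0.484 509 0.1088 0.1625 [0.0477 0.054 ]
0.496 545 0.108 0.1623 [0.0485 0.0548]
0.508 545 0.1085 0.1621 [0.0492 0.0555]
0.52 567 0.1077 0.162 [0.0502 0.0564]
0.532 596 0.1081 0.1618 [0.0509 0.0573]
0.544 625 0.1075 0.1628 [0.0518 0.0581]
0.556 621 0.1076 0.1625 [0.0526 0.0588]
0.568 315 0.1109 0.1587 [0.0566 0.0584]
0.58 229 0.1264 0.1429 [0.0579 0.0592]
0.592 259 0.1266 0.1439 [0.0586 0.0599]
0.604 109 0.127 0.1439 [0.0592 0.0606]
```

View pics/w1.png

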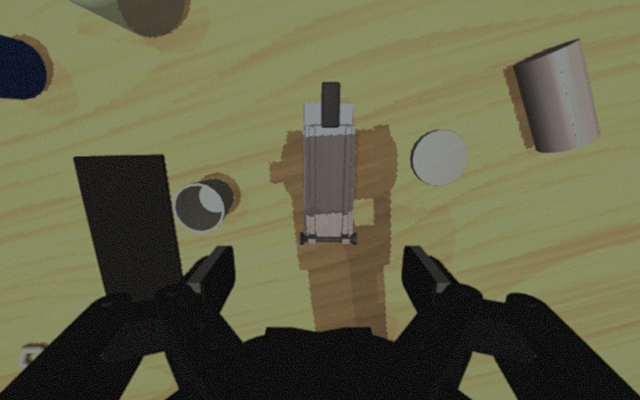

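The wrist view shows the stand centred at (329,170), with its tab at (330,100) and hinge at (328,238). The fingers clear the pot at (205,207) and the lid at (440,157). I'll descend and grip.

Emit:
{"api": "move_arm", "payload": {
  "plan": [
    [[0.2,0.55,1],[0.02,-0.07,0],100],
    [[0,0,1],[0,0,0],100],
    [[0,0,1],[0,0,0],100],
    [[0,0,1],[0,0,0],100],
    [[0,0,1],[0,0,0],100],
    [[0,0,0],[0,0,0],100]
  ],
  "force": 60
}}

```text
time_s: 6.4
tool_pos: [0.5243, -0.0077, 0.0967]
orientation: [[0.963, -0.271, 0.003], [-0.271, -0.963, -0.002], [0.003, 0.001, -1.0]]
ft_force: [-0.1, -1.0, 0.8]
width: 0.0856
```

Run:
```python
from h import *
np.set_printoptions(precision=3,suppress=True)
delta([.5238,-.0018,.012],pose(np.radians(-15.3)))
```

```text
shift(cur axes) [-0.119 -0.282  4.234] shift(target axes) [-0.103 -0.279  4.235] turn [ 0.007 -0.029 -0.061] t 6.4
```

Emit:
{"api": "move_arm", "payload": {
  "plan": [
    [[-0.1,-0.28,0.9],[0,-0.03,-0.06],100],
    [[0,0,0.9],[0,0,0],100],
    [[0,0,0.9],[0,0,0],100],
    [[0,0,0.9],[0,0,0],100],
    [[0,0,0.5],[0,0,0],100],
    [[0,0,0],[0,0,0],100]
  ]
}}

```text
time_s: 7.15
tool_pos: [0.5277, -0.0041, 0.0185]
orientation: [[0.964, -0.266, 0.01], [-0.266, -0.964, -0.003], [0.01, 0.001, -1.0]]
ft_force: [-0.3, -0.8, -0.8]
width: 0.0857
```

Run:
```python
from h import *
np.set_printoptions(precision=3,suppress=True)
delta([.5238,-.0018,.012],pose(np.radians(-15.3))); print(get_obs()['ft_force'])
```

```text
shift(cur axes) [-0.222 -0.058  0.321] shift(target axes) [-0.218 -0.059  0.323] turn [ 0.005 -0.085 -0.018] t 7.15
[-0.324 -0.764 -0.803]
```

Now close, then a small test lift.

Emit:
{"api": "move_arm", "payload": {
  "plan": [
    [[-0.22,-0.06,0.2],[0,-0.08,0],100],
    [[0,0,0],[0,0,0],40],
    [[0,0,0],[0,0,0],40],
    [[0,0,0],[0,0,0],40],
    [[0,0,0],[0,0,0],40],
    [[0,0,0],[0,0,0],40]
  ],
  "force": 60
}}

```text
time_s: 7.9
tool_pos: [0.5243, -0.002, 0.0163]
orientation: [[0.964, -0.266, 0.002], [-0.266, -0.964, -0.002], [0.003, 0.001, -1.0]]
ft_force: [-0.6, -0.8, -0.7]
width: 0.0546
```

Emit:
{"api": "move_arm", "payload": {
  "plan": [
    [[0,0,-0.5],[0,0,0],40],
    [[0,0,-1],[0,0,0],40],
    [[0,0,-1],[0,0,0],40],
    [[0,0,-1],[0,0,0],40],
    [[0,0,-1],[0,0,0],40],
    [[0,0,-1],[0,0,0],40],
    [[0,0,-0.7],[0,0,0],40],
    [[0,-0.8,0],[0,0,0],40],
    [[0,-1,0],[0,0,0],40],
    [[0,-1,0],[0,0,0],40]
  ]
}}

```text
time_s: 9.15
tool_pos: [0.535, 0.0556, 0.1429]
orientation: [[0.963, -0.268, -0.01], [-0.268, -0.964, 0.002], [-0.01, 0.001, -1.0]]
ft_force: [-0.5, 0.6, -6.7]
width: 0.0546
```

Emit:
{"api": "move_arm", "payload": {
  "plan": [
    [[0,-1,0],[0,0,0],40],
    [[0,-1,0],[0,0,0],40],
    [[0,-1,0],[0,0,0],40],
    [[0,-0.7,0],[0,0,0],40],
    [[0,0,0],[0,0,0],40]
  ]
}}

```text
time_s: 9.78
tool_pos: [0.5525, 0.1346, 0.1387]
orientation: [[0.964, -0.264, -0.02], [-0.264, -0.965, 0.003], [-0.02, 0.002, -1.0]]
ft_force: [-0.8, -0.6, -7.3]
width: 0.055
```

Run:
```python
from h import *
np.set_printoptions(precision=4,suppress=True)
o=get_obs(); im,dep=get_image('wrist'); save('w2.png',im); np.save('w2',dep); print(o['tool_pos'],o['ft_force'],o['width'])
for l in ['tray','tray_low','tray_high','leaf_tab','leaf_hinge']:
    for r in landmark_of(l,'wrist')[:2]: print(l,np.array(r['uv']),round(r['confidence'],2),onz('wrist',r['uv'],.006,o),ondepth('wrist',r['uv'],dep,o))
P,u,v=cloud('wrist',dep,o); rgb=im[v,u].astype(int); x,y,z=P.T
m=(rgb.max(1)<75)&(z<.025)&(z>-.01)&(y>.16)&(y<.37)&(x>.33)&(x<.68)
b=im.copy(); b[v[m],u[m]]=[255,0,0]; save('w2m.png',np.hstack([im,b])[:, :])
q=P[m]; print(m.sum(),np.percentile(q[:,2],[5,50,95])); r=cv2.minAreaRect(q[:,:2].astype(np.float32)); print(r,cv2.boxPoints(r))
h=np.radians(-14.3); e=np.array([np.cos(h),np.sin(h)]);n=np.array([-e[1],e[0]]); s=q[:,:2]@e; t=q[:,:2]@n
for a in np.arange(s.min(),s.max(),.02):
    k=(s>=a)&(s<a+.02); print(round(a,3),k.sum(),np.percentile(t[k],[1,99]),np.percentile(q[k,2],[5,50,95]))
print('tcp s,t',np.array(o['tool_pos'])[:2]@e,np.array(o['tool_pos'])[:2]@n)
```

```text
[0.5525 0.1346 0.1387] [-0.7538 -0.6213 -7.2923] 0.0549622701005745
tray [216.2 247.8] 0.76 [0.5206 0.2573 0.006 ] [0.5209 0.257  0.0067]
tray_high [206.9 179.7] 0.71 [0.593  0.2391 0.006 ] [0.5929 0.2393 0.0055]
leaf_tab [317.6  61.1] 0.89 [0.6678 0.104  0.006 ] [0.6385 0.1122 0.1785]
12327 [0.0051 0.0064 0.0077]
((0.4891394376754761, 0.27045708894729614), (0.1051727682352066, 0.2717025578022003), 75.37806701660156) [[0.3444 0.2539]
 [0.6073 0.1853]
 [0.6339 0.287 ]
 [0.371  0.3556]]
0.271 166 [0.4012 0.4347] [0.0034 0.0111 0.0126]
0.291 385 [0.4026 0.4344] [0.0026 0.0036 0.0124]
0.311 127 [0.3354 0.4203] [0.0033 0.0118 0.0131]
0.331 69 [0.3345 0.3409] [0.0054 0.0063 0.0071]
0.351 90 [0.334  0.3422] [0.0052 0.0063 0.0072]
0.371 20 [0.3333 0.3374] [0.005  0.0062 0.0069]
0.391 389 [0.3861 0.4338] [0.0051 0.0062 0.0072]
0.411 978 [0.3652 0.4339] [0.0053 0.0063 0.0074]
0.431 1334 [0.3426 0.4336] [0.0053 0.0064 0.0075]
0.451 1712 [0.3324 0.4334] [0.0053 0.0064 0.0075]
0.471 1821 [0.3314 0.4334] [0.0053 0.0064 0.0075]
0.491 1952 [0.331  0.4332] [0.0053 0.0064 0.0076]
0.511 2056 [0.3314 0.4333] [0.0053 0.0064 0.0075]
0.531 1228 [0.3317 0.4332] [0.0052 0.0063 0.0074]
tcp s,t 0.5021588160904775 0.2669073241778077
```

View pics/w2m.png

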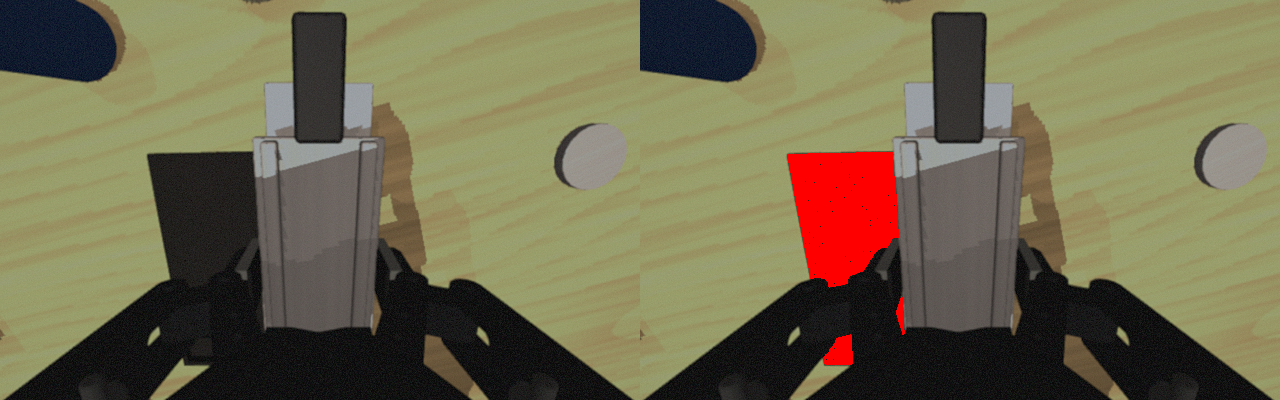

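The wrist view shows the stand centred in the grip and the tray behind it: far-left corner at (148,155), left edge running to (185,365). The far edge and left edge fix the tray origin.

Run:
```python
from h import *
np.set_printoptions(precision=3,suppress=True)
delta([.5066,.2612,.1],pose(np.radians(-14.4)))
```

```text
shift(cur axes) [-3.897 -5.571  2.03 ] shift(target axes) [-3.833 -5.638  1.966] turn [ 0.014  0.157 -0.151] t 10.075
```

Emit:
{"api": "move_arm", "payload": {
  "plan": [
    [[-0.6,-0.9,0],[0,0.16,-0.15],40],
    [[-0.65,-0.95,0],[0,0,0],40],
    [[-0.65,-0.95,0],[0,0,0],40],
    [[-0.65,-0.95,0.3],[0,0,0],40],
    [[-0.65,-0.95,0.6],[0,0,0],40],
    [[-0.6,-0.85,0.6],[0,0,0],40],
    [[0,0,0.5],[0,0,0],40],
    [[0,0,0],[0,0,0],40]
  ]
}}

```text
time_s: 11.08
tool_pos: [0.5074, 0.2592, 0.0993]
orientation: [[0.967, -0.255, 0.003], [-0.255, -0.967, -0.002], [0.003, 0.001, -1.0]]
ft_force: [-0.2, 0.4, -6.3]
width: 0.0542
```

Run:
```python
from h import *
np.set_printoptions(precision=3,suppress=True)
delta([.5066,.2612,.035],pose(np.radians(-14.4)))
```

```text
shift(cur axes) [-0.077 -0.092  3.215] shift(target axes) [-0.066 -0.088  3.215] turn [ 0.011 -0.027 -0.051] t 11.075
```

Emit:
{"api": "move_arm", "payload": {
  "plan": [
    [[-0.08,-0.09,0.8],[0,-0.03,-0.05],40],
    [[0,0,0.8],[0,0,0],40],
    [[0,0,0.8],[0,0,0],40],
    [[0,0,0.6],[0,0,0],40],
    [[0,0,0],[0,0,0],40]
  ]
}}

```text
time_s: 11.7
tool_pos: [0.5079, 0.259, 0.036]
orientation: [[0.968, -0.251, 0.0], [-0.251, -0.968, -0.001], [0.0, 0.001, -1.0]]
ft_force: [0.6, 0.1, -6.3]
width: 0.0545
```

Run:
```python
from h import *
np.set_printoptions(precision=3,suppress=True)
delta([.5066,.2612,.0225],pose(np.radians(-14.4)))
o=get_obs(); print(o['ft_force'],o['tool_pos'])
for cam in ['wrist','top']:
  im,dep=get_image(cam); save('p3%s.png'%cam,im)
  P,u,v=cloud(cam,dep,o); rgb=im[v,u].astype(int); x,y,z=P.T
  m=(rgb.max(1)<75)&(z<.012)&(z>-.005)&(y>.16)&(y<.37)&(x>.33)&(x<.68)
  h=np.radians(-14.4); e=np.array([np.cos(h),np.sin(h)]);n=np.array([-e[1],e[0]]); s=P[:,:2]@e; t=P[:,:2]@n
  for a in np.arange(.34,.56,.02):
    k=m&(s>=a)&(s<a+.02)
    if k.sum()>5: print(cam,round(a,3),k.sum(),np.percentile(t[k],[1,99]))
  k=m&(abs(t-.379)<.045); print('far',np.percentile(s[k],[95,99,100]))
print('tcp s,t',np.array(o['tool_pos'])[:2]@e,np.array(o['tool_pos'])[:2]@n)
```

```text
shift(cur axes) [-0.092 -0.091  0.674] shift(target axes) [-0.091 -0.091  0.674] turn [ 0.008 -0.003 -0.024] t 11.7
[ 0.595  0.097 -6.312] [0.508 0.259 0.036]
wrist 0.34 136 [0.335 0.422]
wrist 0.36 234 [0.334 0.423]
wrist 0.4 188 [0.326 0.436]
wrist 0.42 1298 [0.326 0.436]
wrist 0.44 1450 [0.326 0.435]
wrist 0.46 1592 [0.289 0.436]
wrist 0.48 2328 [0.29  0.436]
wrist 0.5 3021 [0.326 0.435]
wrist 0.52 5433 [0.327 0.435]
wrist 0.54 382 [0.327 0.435]
far [0.539 0.541 0.542]
top 0.44 13 [0.328 0.344]
top 0.46 32 [0.328 0.346]
top 0.48 37 [0.328 0.35 ]
top 0.5 45 [0.33  0.424]
top 0.52 117 [0.331 0.433]
far [0.536 0.537 0.538]
tcp s,t 0.4275561388145487 0.37716693674765445
```

Emit:
{"api": "move_arm", "payload": {
  "plan": [
    [[-0.1,-0.19,0.2],[0,0,-0.02],40],
    [[0,0,0.2],[0,0,0],40],
    [[0,0,0],[0,0,0],40]
  ]
}}

```text
time_s: 12.18
tool_pos: [0.508, 0.2641, 0.0297]
orientation: [[0.969, -0.249, 0.005], [-0.249, -0.969, 0.0], [0.004, -0.001, -1.0]]
ft_force: [1.0, 0.2, -7.5]
width: 0.0543
```

Emit:
{"api": "move_arm", "payload": {
  "plan": [
    [[-0.03,0.05,0.15],[0,-0.03,0],40],
    [[0,0,0.12],[0,0,0],40],
    [[0,0,0.08],[0,0,0],40],
    [[0,0,0],[0,0,0],40]
  ]
}}

```text
time_s: 12.68
tool_pos: [0.5073, 0.2632, 0.0225]
orientation: [[0.969, -0.249, 0.001], [-0.249, -0.969, 0.001], [0.001, -0.002, -1.0]]
ft_force: [0.2, 0.2, -6.1]
width: 0.0548
```

Emit:
{"api": "move_arm", "payload": {
  "plan": [
    [[0,0,0.06],[0,0,0],40],
    [[0,0,0.04],[0,0,0],40],
    [[0,0,0],[0,0,0],40]
  ]
}}

```text
time_s: 13.05
tool_pos: [0.5074, 0.2632, 0.0224]
orientation: [[0.969, -0.248, 0.003], [-0.248, -0.969, 0.001], [0.002, -0.002, -1.0]]
ft_force: [-0.5, -0.4, -6.5]
width: 0.0547
```

Emit:
{"api": "move_arm", "payload": {
  "plan": [
    [[0,0,0.1],[0,0,0],40],
    [[0,0,0.1],[0,0,0],40],
    [[0,0,0],[0,0,0],40]
  ]
}}

```text
time_s: 13.42
tool_pos: [0.5076, 0.2633, 0.0226]
orientation: [[0.969, -0.248, 0.005], [-0.248, -0.969, 0.001], [0.005, -0.002, -1.0]]
ft_force: [-0.1, -0.4, -6.8]
width: 0.0546
```

Emit:
{"api": "move_arm", "payload": {
  "plan": [
    [[0,0,0.2],[0,-0.04,0],40],
    [[0,0,0.2],[0,0,0],40]
  ]
}}

```text
time_s: 13.68
tool_pos: [0.5077, 0.2635, 0.0222]
orientation: [[0.969, -0.246, 0.004], [-0.246, -0.969, 0.002], [0.004, -0.003, -1.0]]
ft_force: [-16.0, -6.0, 46.2]
width: 0.0549
```

Emit:
{"api": "move_arm", "payload": {
  "plan": [
    [[0,0,0],[0,0,0],40],
    [[0,0,0],[0,0,0],85],
    [[0,0,0],[0,0,0],100],
    [[0,0,0],[0,0,0],100],
    [[0,0,-0.5],[0,0,0],100],
    [[0,0,-1],[0,0,0],100],
    [[0,0,-1],[0,0,0],100],
    [[0,0,-1],[0,0,0],100],
    [[0,0,-1],[0,0,0],100],
    [[0,0,-1],[0,0,0],100]
  ]
}}

```text
time_s: 14.92
tool_pos: [0.5085, 0.2635, 0.1374]
orientation: [[0.969, -0.247, 0.007], [-0.247, -0.969, 0.003], [0.006, -0.005, -1.0]]
ft_force: [-0.1, -0.2, -0.3]
width: 0.0858
```

Emit:
{"api": "move_arm", "payload": {
  "plan": [
    [[0,0,-1],[0,0,0],100],
    [[0,0,-1],[0,0,0],100],
    [[0,0,-0.5],[0,0,0],100],
    [[0,0,0],[0,0,0],100]
  ]
}}

```text
time_s: 15.42
tool_pos: [0.5083, 0.2634, 0.1923]
orientation: [[0.969, -0.247, 0.012], [-0.247, -0.969, 0.005], [0.01, -0.007, -1.0]]
ft_force: [0.3, 0.2, -0.6]
width: 0.0852
```

```bash
cat > look.py <<'E'
from h import *
import sys
np.set_printoptions(precision=4,suppress=True)
o=get_obs(); im,dep=get_image('wrist'); save(sys.argv[1]+'.png',im); np.save(sys.argv[1],dep)
print(o['tool_pos'],o['time_s'],o['ft_force'])
for l in ['tray_low','tray_high','stand_low','stand_high','leaf_hinge','leaf_tab','leaf_stop']:
    for r in landmark_of(l,'wrist')[:1]: print(l,np.array(r['uv']),round(r['confidence'],2),ondepth('wrist',r['uv'],dep,o))
P,u,v=cloud('wrist',dep,o); rgb=im[v,u].astype(int); x,y,z=P.T
h=np.radians(-14.4); e=np.array([np.cos(h),np.sin(h)]);n=np.array([-e[1],e[0]]); s=P[:,:2]@e; t=P[:,:2]@n
m=(z>-.004)&(z<.012)&(rgb.max(1)<75); g=(z>.03)&(z<.16)&(abs(t-.38)<.045)&(s>.33)&(s<.56)
print('tray far',np.percentile(s[m&(abs(t-.38)<.05)&(s>.4)&(s<.6)],[98,100]))
for a in np.arange(.28,.56,.02):
    b=(s>=a)&(s<a+.02); k=m&b&(abs(t-.38)<.07); f=g&b
    print(round(a,2),'tray',np.percentile(t[k],[1,99]) if k.sum()>20 else '','stand',f.sum(),(np.percentile(t[f],[1,99]),np.percentile(z[f],[50,95])) if f.sum()>20 else '')
print('stand s',np.percentile(s[g],[0,.5,99.5,100]),'high base end',)
f=(z>.005)&(z<.018)&(rgb.min(1)>90)&(abs(t-.38)<.05); print('base',f.sum(),np.percentile(s[f],[1,50,99]) if f.sum() else '')
E
python3 look.py w4
```

```text
[0.5083 0.2634 0.1923] 15.425 [ 0.3393  0.1719 -0.5505]
tray_low [321.6 240.6] 0.77 [0.4557 0.2747 0.0506]
tray_high [323.4 106.6] 0.94 [0.5893 0.2395 0.0638]
stand_high [317.9 105.3] 0.97 [0.5917 0.2441 0.0632]
leaf_hinge [318.8 246.6] 0.71 [0.4502 0.2792 0.0521]
leaf_tab [318.3 103.8] 0.92 [0.5929 0.2434 0.0631]
leaf_stop [319.4 245. ] 0.59 [0.4514 0.2783 0.0508]
tray far [0.5398 0.5426]
0.28 tray [0.3293 0.4305] stand 0 
0.3 tray [0.327  0.4339] stand 0 
0.32 tray [0.3261 0.4349] stand 0 
0.34 tray [0.3247 0.4357] stand 25 (array([0.3517, 0.41  ]), array([0.0446, 0.052 ]))
0.36 tray [0.3263 0.436 ] stand 882 (array([0.3519, 0.4136]), array([0.0517, 0.0673]))
0.38 tray [0.3261 0.4355] stand 865 (array([0.3551, 0.4097]), array([0.0521, 0.0584]))
0.4 tray [0.3259 0.4356] stand 935 (array([0.3543, 0.4093]), array([0.0534, 0.0596]))
0.42 tray [0.3246 0.4364] stand 974 (array([0.3549, 0.409 ]), array([0.0546, 0.061 ]))
0.44 tray [0.326  0.4355] stand 1033 (array([0.3554, 0.4095]), array([0.0558, 0.0621]))
0.46 tray [0.3257 0.4357] stand 1098 (array([0.3559, 0.4091]), array([0.0571, 0.0632]))
0.48 tray [0.3257 0.4354] stand 737 (array([0.3563, 0.4082]), array([0.0589, 0.064 ]))
0.5 tray [0.3258 0.4355] stand 435 (array([0.3742, 0.391 ]), array([0.063 , 0.0644]))
0.52 tray [0.3266 0.4352] stand 188 (array([0.3744, 0.3909]), array([0.064 , 0.0652]))
0.54 tray [0.3272 0.4345] stand 0 
0.56 tray  stand 0 
stand s [0.3553 0.3616 0.5271 0.5284] high base end
base 752 [0.3627 0.5015 0.5142]
```

View pics/w4.png

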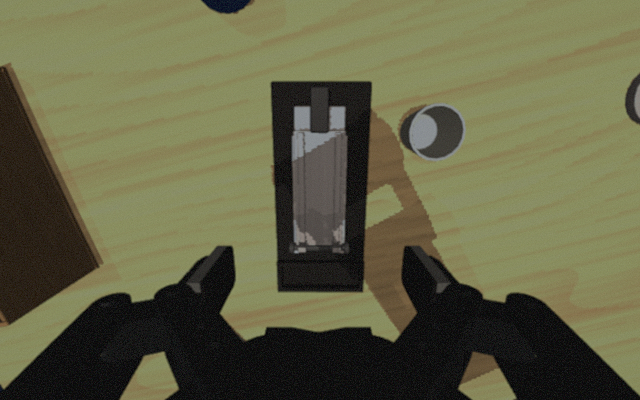

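The stand is released on the tray within about 2 mm: stand at (319,190) inside the tray at (272–370, 82–292), gutter at the bottom and tab at (319,105). Next comes the tab.

```bash
cat >> h.py <<'E'
HD=np.radians(-14.4); E=np.array([np.cos(HD),np.sin(HD),0]); N=np.array([-E[1],E[0],0]); Z=np.array([0,0,1.])
HINGE=.3635*E+.3825*N+.048*Z
def leafpt(a,x,z,y=0): return HINGE+x*(np.cos(a)*E+np.sin(a)*Z)+z*(-np.sin(a)*E+np.cos(a)*Z)+y*N
E
python3 - <<'E'
from h import *
np.set_printoptions(precision=3,suppress=True)
print(leafpt(.063,.153,-.019)); delta(leafpt(.063,.153,.03),pose(HD,.063)); delta(leafpt(.063,.153,-.019),pose(HD,.063))
E
```

```text
[0.596 0.242 0.039]
shift(cur axes) [ 4.337 -0.013  5.223] shift(target axes) [ 4.046 -0.055  5.451] turn [-0.053  0.455  0.016] t 15.825
shift(cur axes) [4.471 0.003 7.669] shift(target axes) [ 4.046 -0.055  7.901] turn [-0.053  0.455  0.016] t 15.825
```

Emit:
{"api": "move_arm", "payload": {
  "plan": [
    [[0.9,0,0.5],[-0.05,0.2,0],45],
    [[0.9,0,0.8],[0,0.2,0],45],
    [[0.9,0,1],[0,0,0],45],
    [[0.9,0,1],[0,0,0],45],
    [[0.5,0,1],[0,0,0],45],
    [[0,0,0.9],[0,0,0],45],
    [[0,0,0],[0,0,0],45]
  ]
}}

```text
time_s: 16.7
tool_pos: [0.5992, 0.2392, 0.0823]
orientation: [[0.967, -0.247, 0.058], [-0.247, -0.969, -0.018], [0.06, 0.003, -0.998]]
ft_force: [-0.1, -0.1, 0.3]
width: 0.0381
```

Run:
```python
from h import *
np.set_printoptions(precision=3,suppress=True)
delta(leafpt(.063,.153,-.019),pose(HD,.063)); o=get_obs(); print(o['width'],o['tool_pos'])
```

```text
shift(cur axes) [-0.306 -0.095  2.166] shift(target axes) [-0.312 -0.089  2.165] turn [0.023 0.021 0.015] t 16.7
0.03814170990416516 [0.599 0.239 0.082]
```

Emit:
{"api": "move_arm", "payload": {
  "plan": [
    [[-0.3,-0.06,0.7],[0,0,0],45],
    [[0,0,0.8],[0,0,0],45],
    [[0,0,0.6],[0,0,0],45],
    [[0,0,0],[0,0,0],45]
  ]
}}

```text
time_s: 17.2
tool_pos: [0.596, 0.2416, 0.0378]
orientation: [[0.967, -0.246, 0.059], [-0.246, -0.969, -0.018], [0.062, 0.002, -0.998]]
ft_force: [-0.3, -0.1, 0.3]
width: 0.0386
```

```bash
sed -i 's/.3825\*N/.3817*N/' h.py
python3 - <<'E'
from h import *
np.set_printoptions(precision=3,suppress=True)
delta(leafpt(.063,.153,-.019),pose(HD,.063)); o=get_obs(); print(o['width'],o['tool_pos'],o['ft_force'])
E
```

```text
shift(cur axes) [ 0.011  0.028 -0.042] shift(target axes) [ 0.011  0.028 -0.042] turn [0.019 0.009 0.021] t 17.2
0.03860201402552524 [0.596 0.242 0.038] [-0.298 -0.104  0.316]
```

Emit:
{"api": "move_arm", "payload": {
  "plan": [
    [[0,0,0],[0,0,0],10],
    [[0,0,0],[0,0,0],10],
    [[0,0,0],[0,0,0],10],
    [[0,0,0],[0,0,0],10]
  ],
  "force": 25
}}

```text
time_s: 17.7
tool_pos: [0.5962, 0.2416, 0.0385]
orientation: [[0.967, -0.246, 0.06], [-0.246, -0.969, -0.018], [0.063, 0.002, -0.998]]
ft_force: [-0.4, -0.0, -1.2]
width: 0.0176
```

Emit:
{"api": "move_arm", "payload": {
  "plan": [
    [[0.03,0,-0.31],[0,0.33,0],10],
    [[0.03,0,-0.31],[0,0.33,0],10],
    [[0.03,0,-0.31],[0,0.33,0],10],
    [[0.03,0,-0.31],[0,0.33,0],10]
  ]
}}

```text
time_s: 18.2
tool_pos: [0.5956, 0.2417, 0.065]
orientation: [[0.943, -0.246, 0.222], [-0.239, -0.969, -0.058], [0.229, 0.002, -0.973]]
ft_force: [0.5, -0.2, -2.4]
width: 0.0173
```

```bash
cat > arc.py <<'E'
from h import *
np.set_printoptions(precision=3,suppress=True)
o=get_obs(); A=np.array(o['orientation']); q=np.array(o['tool_pos'])+0*A[:,2]-HINGE
pit=np.arcsin(A[2,0]); g=np.array(o['tool_pos'])-.019*A[:,2]-HINGE
print('pitch',pit,'arc angle',np.arctan2(g@Z,g@E),'r',np.hypot(g@Z,g@E),'lat',g@N,o['ft_force'],o['time_s'],o['width'])
for a in (.3,.45,.524): print(a); delta(leafpt(a,.153,-.019),pose(HD,a),o)
E
python3 arc.py
```

```text
pitch 0.23147863006337951 arc angle 0.23418690579592547 r 0.1531003753622194 lat 0.000507259699053085 [ 0.493 -0.173 -2.36 ] 18.2 0.017348471684866862
0.3
shift(cur axes) [ 0.042  0.025 -0.505] shift(target axes) [ 0.077  0.024 -0.501] turn [0.01  0.571 0.023] t 18.2
0.45
shift(cur axes) [ 0.019  0.026 -1.66 ] shift(target axes) [ 0.379  0.024 -1.617] turn [0.008 1.821 0.024] t 18.2
0.524
shift(cur axes) [-0.056  0.027 -2.226] shift(target axes) [ 0.588  0.024 -2.147] turn [0.008 2.438 0.024] t 18.2
```

Emit:
{"api": "move_arm", "payload": {
  "plan": [
    [[0.03,0,-0.31],[0,0.33,0],10],
    [[0.03,0,-0.31],[0,0.33,0],10],
    [[0.03,0,-0.31],[0,0.33,0],10],
    [[0.03,0,-0.31],[0,0.33,0],10],
    [[0.03,0,-0.31],[0,0.33,0],10],
    [[0.03,0,-0.25],[0,0.26,0],10],
    [[0,0,0],[0,0,0],10]
  ]
}}

```text
time_s: 19.08
tool_pos: [0.5853, 0.2448, 0.1047]
orientation: [[0.861, -0.242, 0.447], [-0.216, -0.97, -0.111], [0.461, -0.001, -0.888]]
ft_force: [0.5, -0.6, -3.5]
width: 0.0174
```

```bash
python3 arc.py
```

```text
pitch 0.4785852472644392 arc angle 0.5026020783658244 r 0.15270218411071418 lat 0.0008672216822382437 [ 0.458 -0.562 -3.476] 19.075 0.0174401622542716
0.3
shift(cur axes) [-0.274  0.052  1.527] shift(target axes) [0.002 0.047 1.551] turn [-0.029 -1.488  0.046] t 19.075
0.45
shift(cur axes) [-0.013  0.049  0.401] shift(target axes) [-0.002  0.047  0.402] turn [-0.032 -0.238  0.044] t 19.075
0.524
shift(cur axes) [ 0.052  0.047 -0.165] shift(target axes) [ 0.06   0.047 -0.162] turn [-0.033  0.378  0.043] t 19.075
```

Emit:
{"api": "move_arm", "payload": {
  "plan": [
    [[0.03,0,-0.15],[0,0.3,0],10],
    [[0,0,0],[0,0,0],10]
  ]
}}

```text
time_s: 19.32
tool_pos: [0.5845, 0.2451, 0.1083]
orientation: [[0.844, -0.242, 0.479], [-0.212, -0.97, -0.118], [0.493, -0.002, -0.87]]
ft_force: [-1.7, -0.0, -0.2]
width: 0.0173
```

```bash
cat > leaf.py <<'E'
from h import *
import sys
np.set_printoptions(precision=4,suppress=True)
for cam in sys.argv[1:]:
    o=get_obs(); im,dep=get_image(cam); save('leaf_%s_%.0f.png'%(cam,o['time_s']*10),im); P,u,v=cloud(cam,dep,o)
    g=P-HINGE; s=g@E; t=g@N; z=g[:,2]
    m=(abs(t)<.013)&(s>.02)&(s<.095)&(z>.005)&(z<.09)
    if m.sum()<30: print(cam,'few',m.sum()); continue
    for _ in range(4):
        c=np.polyfit(s[m],z[m],1); r=z-np.polyval(c,s); m=(abs(t)<.013)&(s>.02)&(s<.095)&(abs(r)<.004)
    print(cam,m.sum(),'leaf angle',np.arctan(c[0]),'offset at hinge',c[1],'lat tilt',np.polyfit(t[m],r[m],1)[0])
E
python3 leaf.py wrist scene top; python3 arc.py
```

```text
wrist few 0
scene few 3
top few 0
pitch 0.5148910789991664 arc angle 0.5237303933978313 r 0.1530072302841401 lat 0.0009517896085996527 [-1.431  1.116 -0.767] 19.475 0.01742066103546056
0.3
shift(cur axes) [-0.379  0.058  1.677] shift(target axes) [-0.012  0.052  1.719] turn [-0.036 -1.791  0.041] t 19.475
0.45
shift(cur axes) [-0.078  0.054  0.561] shift(target axes) [-0.041  0.052  0.566] turn [-0.039 -0.541  0.038] t 19.475
0.524
shift(cur axes) [ 0.008  0.052 -0.002] shift(target axes) [ 0.008  0.052 -0.002] turn [-0.04   0.076  0.036] t 19.475
```

Emit:
{"api": "move_arm", "payload": {
  "plan": [
    [[0,0,0],[0,0,0],45],
    [[0,0,0],[0,0,0],45],
    [[0,0,0],[0,0,0],45],
    [[0,0,-0.7],[0,0,0],45],
    [[0,0,-1],[0,0,0],45],
    [[0,0,-1],[0,0,0],45],
    [[-0.5,0,-1],[0,0,0],45],
    [[-1,0,-1],[0,0,0],45],
    [[-1,0,-1],[0,0,0],45],
    [[-1,0,-1],[0,0,0],45]
  ]
}}

```text
time_s: 20.72
tool_pos: [0.457, 0.2769, 0.2008]
orientation: [[0.84, -0.243, 0.485], [-0.215, -0.97, -0.114], [0.498, -0.008, -0.867]]
ft_force: [1.0, 0.3, -0.3]
width: 0.0385
```

```bash
python3 leaf.py wrist scene top; python3 arc.py | head -1
```

```text
wrist 2127 leaf angle 0.5296863309221057 offset at hinge 0.0017461249280216866 lat tilt 0.009348392776033734
scene few 1
top 162 leaf angle 0.5550870600582867 offset at hinge 0.00044052377493664763 lat tilt -0.009237157186208612
pitch 0.522001479366529 arc angle 1.564342426975473 r 0.1693079196314209 lat 0.00035966581047949895 [ 0.441 -0.86  -0.429] 20.875 0.03874774665569006
```

Emit:
{"api": "move_arm", "payload": {
  "plan": [
    [[0,0.8,0],[0,-0.8,0],60],
    [[0,1,0],[0,-0.9,0],80],
    [[0,1,0],[0,-0.9,0],100],
    [[0,1,0],[0,-0.9,0],100],
    [[0,1,0],[0,-0.85,0],100],
    [[0.6,1,0],[0,0,0],100],
    [[0.6,1,0],[0,0,0],100],
    [[0.6,1,0],[0,0,0],100],
    [[0.6,1,0],[0,0,0],100],
    [[0.6,1,0],[0,0,0],100]
  ],
  "force": 20
}}

```text
time_s: 22.12
tool_pos: [0.4732, 0.0653, 0.2018]
orientation: [[0.971, -0.238, -0.006], [-0.238, -0.971, 0.019], [-0.01, -0.017, -1.0]]
ft_force: [0.0, -0.2, 0.0]
width: 0.0852
```

Emit:
{"api": "move_arm", "payload": {
  "plan": [
    [[0.6,1,0],[0,0,0],100],
    [[0.6,1,0],[0,0,0],100],
    [[0.6,1,0],[0,0,0],100],
    [[0.6,1,0],[0,0,0],100],
    [[0.6,1,0],[0,0,0],100],
    [[0.6,1,0],[0,0,0],100],
    [[0.6,1,0],[0,0,0],100],
    [[0.6,1,0],[0,0,0],100],
    [[0,0,0],[0,0,0],100]
  ]
}}

```text
time_s: 23.25
tool_pos: [0.533, -0.1252, 0.2002]
orientation: [[0.971, -0.241, -0.0], [-0.241, -0.97, 0.019], [-0.005, -0.019, -1.0]]
ft_force: [-0.5, -0.3, -0.2]
width: 0.0855
```

```bash
cat > tin.py <<'E'
from h import *
np.set_printoptions(precision=4,suppress=True)
o=get_obs(); im,dep=get_image('wrist'); save('tin_%.0f.png'%(o['time_s']*10),im); P,u,v=cloud('wrist',dep,o); x,y,z=P.T
print(o['tool_pos'],o['time_s'])
m=(z>.02)&(z<.08)&(abs(x-.55)<.1)&(abs(y+.26)<.07); q=P[m]; r=cv2.minAreaRect(q[:,:2].astype(np.float32)); print(m.sum(),r,np.percentile(q[:,2],[5,50,99]))
for l in ['tin_mid','tin_mouth']:
    for r in landmark_of(l,'wrist')[:2]: print(l,np.array(r['uv']),round(r['confidence'],2),onz('wrist',r['uv'],.029,o))
top=P[m&(z>np.percentile(q[:,2],99)-.004)]; c=top[:,:2].mean(0); print('ridge',c,np.degrees(np.arctan(np.linalg.svd(top[:,:2]-c,full_matrices=False)[2][0])))
vv=np.linalg.svd(top[:,:2]-c,full_matrices=False)[2][0]; h=np.arctan2(vv[1],vv[0]); h=(h+np.pi/2)%np.pi-np.pi/2; print('heading',h); delta(np.r_[c,.1],pose(h),o)
E
python3 tin.py
```

```text
[ 0.533  -0.1252  0.2002] 23.25
5619 ((0.5497358441352844, -0.2608911395072937), (0.10081354528665543, 0.057540588080883026), 10.101502418518066) [0.0343 0.0539 0.059 ]
tin_mid [436.9 143.3] 0.68 [ 0.5479 -0.2587  0.029 ]
tin_mouth [452.9 183.4] 0.65 [ 0.499  -0.2705  0.029 ]
tin_mouth [ 67.6 307.6] 0.6 [0.4487 0.2533 0.029 ]
ridge [ 0.5529 -0.2603] [-44.4945 -10.5487]
heading 0.1873118712711479
shift(cur axes) [2.6153 6.4139 4.8791] shift(target axes) [-0.2821  6.8256  5.0116] turn [-0.1632  0.0056 -3.5867] t 23.25
```

Emit:
{"api": "move_arm", "payload": {
  "plan": [
    [[0.5,1,0.2],[-0.16,0,-0.9],100],
    [[0.4,1,0.5],[0,0,-0.9],100],
    [[0.3,1,0.5],[0,0,-0.9],100],
    [[0.2,1,0.8],[0,0,-0.9],100],
    [[0,1,0.9],[0,0,0],100],
    [[0,1,0.9],[0,0,0],100],
    [[0,0,0],[0,0,0],100]
  ]
}}

```text
time_s: 24.28
tool_pos: [0.5634, -0.2436, 0.122]
orientation: [[0.979, 0.206, -0.003], [0.206, -0.979, 0.001], [-0.003, -0.002, -1.0]]
ft_force: [0.1, 0.3, -0.1]
width: 0.0857
```

Run:
```python
from h import *
np.set_printoptions(precision=3,suppress=True)
delta([.5495,-.261,.008],pose(.183)); print(get_obs()['tool_pos'])
```

```text
shift(cur axes) [-0.844  0.72   5.701] shift(target axes) [-0.843  0.73   5.699] turn [-0.014  0.024  0.202] t 24.275
[ 0.563 -0.244  0.122]
```

Emit:
{"api": "move_arm", "payload": {
  "plan": [
    [[-0.84,0.72,0.3],[0,0,0.2],100],
    [[0,0,0.9],[0,0,0],100],
    [[0,0,0],[0,0,0],100]
  ]
}}

```text
time_s: 24.65
tool_pos: [0.55, -0.2605, 0.0989]
orientation: [[0.984, 0.18, -0.002], [0.18, -0.984, 0.001], [-0.002, -0.001, -1.0]]
ft_force: [1.0, 0.3, 0.6]
width: 0.0852
```

Run:
```python
from h import *
np.set_printoptions(precision=3,suppress=True)
delta([.5495,-.261,.008],pose(.183)); print(get_obs()['tool_pos'])
```

```text
shift(cur axes) [-0.024  0.027  4.544] shift(target axes) [-0.031  0.022  4.544] turn [-0.009  0.013 -0.019] t 24.65
[ 0.55  -0.26   0.099]
```

Emit:
{"api": "move_arm", "payload": {
  "plan": [
    [[0,0.03,0.9],[0,0,0],100],
    [[0,0,0.9],[0,0,0],100],
    [[0,0,0.9],[0,0,0],100],
    [[0,0,0.9],[0,0,0],100],
    [[0,0,0.6],[0,0,0],100],
    [[0,0,0],[0,0,0],100]
  ]
}}

```text
time_s: 25.4
tool_pos: [0.5539, -0.2603, 0.0197]
orientation: [[0.984, 0.18, 0.007], [0.18, -0.984, -0.005], [0.006, 0.006, -1.0]]
ft_force: [0.2, 0.0, 0.4]
width: 0.0853
```

Run:
```python
from h import *
np.set_printoptions(precision=3,suppress=True)
delta([.5495,-.261,.008],pose(.183)); print(get_obs()['tool_pos'],get_obs()['ft_force'])
```

```text
shift(cur axes) [-0.228 -0.01   0.586] shift(target axes) [-0.225 -0.006  0.587] turn [ 0.053 -0.051 -0.014] t 25.4
[ 0.554 -0.26   0.02 ] [0.213 0.009 0.351]
```

Emit:
{"api": "move_arm", "payload": {
  "plan": [
    [[-0.22,0,0.45],[0.05,-0.05,0],100],
    [[0,0,0.05],[0,0,0],100],
    [[0,0,0],[0,0,0],50],
    [[0,0,0],[0,0,0],50],
    [[0,0,0],[0,0,0],50],
    [[0,0,0],[0,0,0],50]
  ],
  "force": 20
}}

```text
time_s: 26.15
tool_pos: [0.5502, -0.2616, 0.0113]
orientation: [[0.984, 0.18, 0.002], [0.18, -0.984, -0.002], [0.002, 0.002, -1.0]]
ft_force: [0.4, 0.2, -0.6]
width: 0.0584
```

Emit:
{"api": "move_arm", "payload": {
  "plan": [
    [[0,0,-0.4],[0,0,0],50],
    [[0,0,-0.8],[0,0,0],50],
    [[0,0,-1],[0,0,0],50],
    [[0,0,-1],[0,0,0],50],
    [[0,0,-1],[0,0,0],50],
    [[0,0,-1],[0,0,0],50],
    [[0,0,-1],[0,0,0],50],
    [[0,0,-1],[0,0,0],50],
    [[0,0,-1],[0,0,0],50],
    [[0,0,-1],[0,0,0],50]
  ]
}}

```text
time_s: 27.4
tool_pos: [0.5492, -0.2608, 0.211]
orientation: [[0.984, 0.18, 0.007], [0.18, -0.984, -0.006], [0.006, 0.007, -1.0]]
ft_force: [0.2, 0.1, -1.3]
width: 0.0582
```

Run:
```python
from h import *
np.set_printoptions(precision=3,suppress=True)
o=get_obs();print(o['tool_pos'],o['width'],o['ft_force'])
p=leafpt(.527,.0626,.095); print(p); delta(p,pose(HD,.527)); delta(p,pose(HD))
im,dep=get_image('wrist'); save('hand.png',im); P,u,v=cloud('wrist',dep,o)
q=(P-o['tool_pos'])@np.array(o['orientation'])
m=(abs(q[:,0])<.09)&(abs(q[:,1])<.026)&(q[:,2]>-.055)&(q[:,2]<.02); print(m.sum(),[np.percentile(q[m][:,i],[0,1,50,99,100]) for i in range(3)])
for a in np.arange(-.06,.06,.01):
    k=m&(abs(q[:,0]-a)<.005)
    if k.sum()>5: print(round(a,3),k.sum(),q[k][:,2].min(), np.percentile(q[k][:,1],[1,99]))
```

```text
[ 0.549 -0.261  0.211] 0.05820002856087981 [ 0.151  0.062 -1.304]
[0.453 0.278 0.162]
shift(cur axes) [  0.116 -27.367   2.279] shift(target axes) [-11.049 -24.886  -3.574] turn [-0.905  4.259  3.532] t 27.4
shift(cur axes) [  0.116 -27.367   2.279] shift(target axes) [-11.348 -24.886   2.468] turn [ 0.046 -0.064  3.605] t 27.4
19618 [array([-0.031, -0.016,  0.025,  0.05 ,  0.05 ]), array([-0.026, -0.025, -0.   ,  0.025,  0.026]), array([-0.049, -0.047, -0.044, -0.002,  0.007])]
-0.03 9 -0.03183202509953351 [-0.022  0.026]
-0.02 255 -0.04159999790471093 [-0.026  0.026]
-0.01 1972 -0.048165629381467415 [-0.025  0.025]
0.0 2349 -0.04796899262572256 [-0.025  0.025]
0.01 2521 -0.04813726636820687 [-0.025  0.025]
0.02 2748 -0.04856267793275377 [-0.025  0.025]
0.03 2964 -0.048321843120154875 [-0.025  0.025]
0.04 3193 -0.048395706296985794 [-0.025  0.024]
0.05 3607 -0.048175839038565135 [-0.025  0.025]
```

View pics/hand.png

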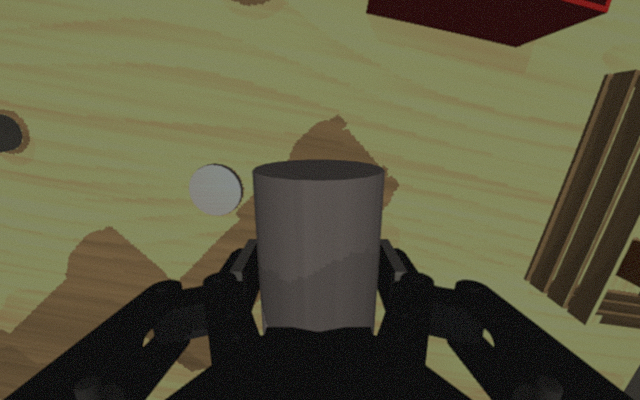

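Emit:
{"api": "move_arm", "payload": {
  "plan": [
    [[0,-0.6,0],[0,0,0],50],
    [[0,-1,0],[0,0,0],50],
    [[0,-1,0],[0,0,0],50],
    [[0,-1,0],[0,0,0],50],
    [[0,-1,0],[0,0,0],50],
    [[0,-1,0],[0,0,0],50],
    [[0,-1,0],[0,0,0],50],
    [[0,-1,0],[0,0,0],50],
    [[0,-1,0],[0,0,0],50],
    [[0,-1,0],[0,0,0],50]
  ]
}}

```text
time_s: 28.7
tool_pos: [0.5116, -0.0582, 0.2111]
orientation: [[0.983, 0.181, 0.01], [0.181, -0.983, -0.007], [0.008, 0.009, -1.0]]
ft_force: [0.2, 0.1, -0.0]
width: 0.0582
```

Emit:
{"api": "move_arm", "payload": {
  "plan": [
    [[0,-1,0],[0,0,0],50],
    [[0,-1,0],[0,0,0],50],
    [[0,-1,0],[0,0,0],50],
    [[0,-1,0],[0,0,0],50],
    [[0,-1,0],[0,0,0],50],
    [[0,-1,0],[0,0,0],50],
    [[0,-1,0],[0,0,0],50],
    [[0,-1,0],[0,0,0],50],
    [[0,-1,0],[0,0,0],50],
    [[0,-1,0],[0,0,0],50]
  ]
}}

```text
time_s: 29.95
tool_pos: [0.4714, 0.1518, 0.2095]
orientation: [[0.983, 0.181, 0.011], [0.181, -0.983, -0.007], [0.009, 0.009, -1.0]]
ft_force: [0.0, -0.6, -0.7]
width: 0.0584
```

Emit:
{"api": "move_arm", "payload": {
  "plan": [
    [[0,-1,0],[0,0,0],50],
    [[0,-1,0],[0,0,0],50],
    [[0,-1,0],[0,0,0],50],
    [[0,-1,0],[0,0,0],50],
    [[0,-0.5,0],[0,0,0.8],50],
    [[0,0,0],[0,0,0.9],50],
    [[0,0,0],[0,0,0.9],50],
    [[0,0,0],[0,0,0.9],50],
    [[0,0,0],[0,0,0],50]
  ]
}}

```text
time_s: 31.08
tool_pos: [0.4496, 0.2498, 0.2086]
orientation: [[0.97, -0.245, 0.011], [-0.245, -0.97, -0.007], [0.013, 0.004, -1.0]]
ft_force: [-0.2, -1.0, -0.4]
width: 0.0587
```

```bash
cat > place.py <<'E'
from h import *
import sys
np.set_printoptions(precision=3,suppress=True)
o=get_obs();print(o['tool_pos'],o['width'],o['ft_force'])
for z in map(float,sys.argv[1:]): print(z); delta(leafpt(.527,.0625,z),pose(HD,.527),o)
E
python3 place.py .095 .0148
python3 - <<'E'
from h import *
o=get_obs(); im,dep=get_image('wrist'); P,u,v=cloud('wrist',dep,o); q=(P-o['tool_pos'])@np.array(o['orientation'])
np.set_printoptions(precision=3,suppress=True)
for r in range(160,190,3):
    k=(v==r)&(abs(u-318)<25); print(r,np.median(q[k],axis=0),im[r,318])
E
```

```text
[0.45  0.25  0.209] 0.058670673741867206 [-0.186 -0.958 -0.42 ]
0.095
shift(cur axes) [-0.206 -1.408  2.343] shift(target axes) [-1.34  -1.399  1.94 ] turn [0.021 4.287 0.042] t 31.075
0.0148
shift(cur axes) [ 1.767 -1.413  5.834] shift(target axes) [-1.34  -1.399  5.95 ] turn [0.021 4.287 0.042] t 31.075
160 [ 0.049 -0.001  0.006] [52 50 46]
163 [ 0.049 -0.001 -0.005] [47 46 43]
166 [ 0.049 -0.001 -0.015] [48 44 44]
169 [ 0.049 -0.001 -0.024] [50 51 45]
172 [ 0.049 -0.001 -0.031] [50 48 46]
175 [ 0.049 -0.001 -0.038] [55 52 50]
178 [ 0.049 -0.001 -0.044] [51 42 44]
181 [ 0.049 -0.001 -0.046] [141 140 138]
184 [ 0.048 -0.001 -0.046] [92 84 78]
187 [ 0.047 -0.001 -0.046] [91 87 81]
```

Emit:
{"api": "move_arm", "payload": {
  "plan": [
    [[0,-0.7,0],[0,0.8,0],50],
    [[0,-0.7,0],[0,0.9,0],50],
    [[0,0,0],[0,0.9,0],50],
    [[0,0,0],[0,0.9,0],50],
    [[0,0,0],[0,0.8,0],50],
    [[0,0,0],[0,0,0],50]
  ]
}}

```text
time_s: 31.88
tool_pos: [0.4558, 0.2791, 0.2087]
orientation: [[0.834, -0.23, 0.502], [-0.194, -0.973, -0.124], [0.517, 0.006, -0.856]]
ft_force: [1.1, -0.2, -0.9]
width: 0.0585
```

```bash
python3 place.py .065 .0148
```

```text
[0.456 0.279 0.209] 0.058531913513593645 [ 1.09  -0.213 -0.882]
0.065
shift(cur axes) [-1.345  0.089  3.457] shift(target axes) [-1.286  0.097  3.479] turn [-0.041 -0.137  0.159] t 31.875
0.0148
shift(cur axes) [-1.386  0.101  5.967] shift(target axes) [-1.286  0.097  5.989] turn [-0.041 -0.137  0.159] t 31.875
```

Emit:
{"api": "move_arm", "payload": {
  "plan": [
    [[-0.6,0.1,0.5],[-0.04,-0.14,0.16],50],
    [[-0.6,0,0.8],[0,0,0],50],
    [[-0.1,0,0.8],[0,0,0],50],
    [[0,0,0.8],[0,0,0],50],
    [[0,0,0.5],[0,0,0],50],
    [[0,0,0],[0,0,0],50]
  ]
}}

```text
time_s: 32.62
tool_pos: [0.4683, 0.2727, 0.1319]
orientation: [[0.84, -0.255, 0.478], [-0.221, -0.967, -0.126], [0.495, 0.0, -0.869]]
ft_force: [0.0, 0.1, 0.3]
width: 0.0583
```

```bash
python3 place.py .025 .0148
```

```text
[0.468 0.273 0.132] 0.05831292997464453 [0.036 0.083 0.304]
0.025
shift(cur axes) [ 0.07  -0.061  1.814] shift(target axes) [ 0.054 -0.055  1.815] turn [ 0.025  0.078 -0.044] t 32.625
0.0148
shift(cur axes) [ 0.075 -0.063  2.324] shift(target axes) [ 0.054 -0.055  2.325] turn [ 0.025  0.078 -0.044] t 32.625
```

Emit:
{"api": "move_arm", "payload": {
  "plan": [
    [[0.07,-0.06,0.6],[0.02,0.08,-0.04],50],
    [[0,0,0.6],[0,0,0],50],
    [[0,0,0.4],[0,0,0],50],
    [[0,0,0],[0,0,0],50]
  ]
}}

```text
time_s: 33.12
tool_pos: [0.4867, 0.2695, 0.1035]
orientation: [[0.836, -0.249, 0.488], [-0.215, -0.968, -0.125], [0.504, -0.0, -0.864]]
ft_force: [0.1, -0.7, -1.8]
width: 0.0582
```

```bash
python3 place.py .025 .0148
```

```text
[0.487 0.269 0.104] 0.0581817141779064 [ 0.138 -0.675 -1.845]
0.025
shift(cur axes) [-0.039  0.017  0.122] shift(target axes) [-0.039  0.017  0.122] turn [-0.001 -0.012 -0.005] t 33.125
0.0148
shift(cur axes) [-0.04   0.018  0.632] shift(target axes) [-0.039  0.017  0.632] turn [-0.001 -0.012 -0.005] t 33.125
```

Emit:
{"api": "move_arm", "payload": {
  "plan": [
    [[-0.04,0,0.25],[0,0,0],50],
    [[0,0,0.15],[0,0,0],50],
    [[0,0,0],[0,0,0],50]
  ]
}}

```text
time_s: 33.5
tool_pos: [0.4902, 0.2688, 0.0962]
orientation: [[0.836, -0.249, 0.489], [-0.215, -0.969, -0.125], [0.505, -0.001, -0.863]]
ft_force: [-1.7, 0.5, -0.8]
width: 0.0585
```

```bash
python3 place.py .0148
```

```text
[0.49  0.269 0.096] 0.0585053086867658 [-1.664  0.496 -0.765]
0.0148
shift(cur axes) [-0.006  0.028  0.224] shift(target axes) [-0.006  0.028  0.224] turn [-0.006 -0.017 -0.005] t 33.5
```

Emit:
{"api": "move_arm", "payload": {
  "plan": [
    [[0,0.03,0.1],[0,0,0],50],
    [[0,0,0.05],[0,0,0],50],
    [[0,0,0],[0,0,0],50]
  ]
}}

```text
time_s: 33.88
tool_pos: [0.4916, 0.2679, 0.0937]
orientation: [[0.836, -0.249, 0.489], [-0.215, -0.969, -0.125], [0.505, -0.001, -0.863]]
ft_force: [-0.0, -0.4, -1.1]
width: 0.0582
```

```bash
python3 place.py .0148
```

```text
[0.492 0.268 0.094] 0.058189559312049416 [-0.016 -0.446 -1.057]
0.0148
shift(cur axes) [-0.013 -0.001  0.078] shift(target axes) [-0.013 -0.001  0.078] turn [-0.009 -0.02  -0.006] t 33.875
```

Emit:
{"api": "move_arm", "payload": {
  "plan": [
    [[0,0,0.06],[0,0,0],50],
    [[0,0,0],[0,0,0],50]
  ]
}}

```text
time_s: 34.12
tool_pos: [0.4922, 0.2677, 0.0927]
orientation: [[0.836, -0.249, 0.49], [-0.215, -0.969, -0.124], [0.505, -0.001, -0.863]]
ft_force: [0.1, -0.4, -0.8]
width: 0.0587
```

```bash
python3 place.py .0148
python3 - <<'E'
from h import *
im,dep=get_image('scene'); save('sc.png',cv2.resize(im[110:230,270:450],None,fx=4.4,fy=4.4,interpolation=cv2.INTER_CUBIC))
E
```

```text
[0.492 0.268 0.093] 0.05869692599527495 [ 0.14  -0.377 -0.831]
0.0148
shift(cur axes) [-0.016  0.001  0.018] shift(target axes) [-0.016  0.001  0.018] turn [-0.01  -0.022 -0.005] t 34.125
```

View pics/sc.png

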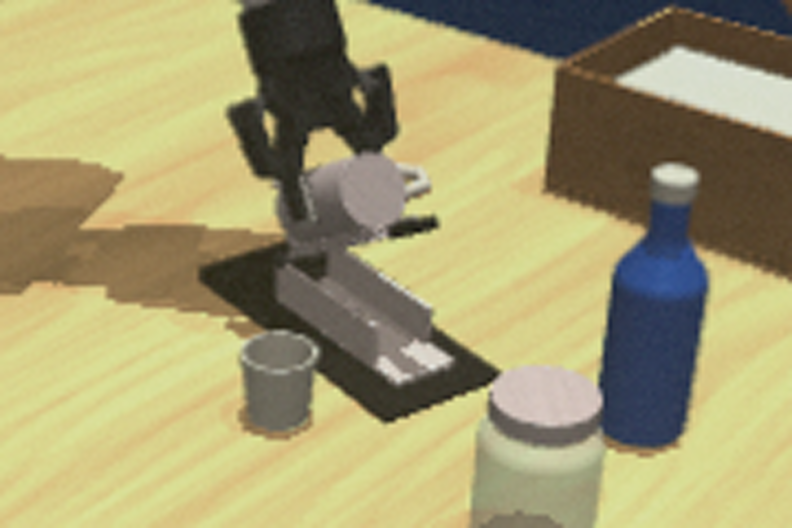

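The scene view shows the tin in the gripper over the raised leaf, tab showing at (410,228), pot and bottle undisturbed. Now seat it gently.

Emit:
{"api": "move_arm", "payload": {
  "plan": [
    [[-0.08,0,0.05],[0,0,0],50],
    [[-0.05,0,0.05],[0,0,0],50],
    [[0,0,0],[0,0,0],50]
  ]
}}

```text
time_s: 34.55
tool_pos: [0.4918, 0.268, 0.0907]
orientation: [[0.835, -0.248, 0.492], [-0.215, -0.969, -0.124], [0.508, -0.002, -0.862]]
ft_force: [-1.4, -1.4, 0.6]
width: 0.0584
```

```bash
python3 place.py .0148
```

```text
[0.492 0.268 0.091] 0.058376017082238885 [-1.407 -1.363  0.597]
0.0148
shift(cur axes) [ 0.055  0.01  -0.056] shift(target axes) [ 0.055  0.01  -0.056] turn [-0.015 -0.044 -0.002] t 34.55
```

Emit:
{"api": "move_arm", "payload": {
  "plan": [
    [[-0.08,0,0],[0,0,0],50],
    [[-0.06,0,0],[0,0,0],50],
    [[0,0,0],[0,0,0],50]
  ]
}}

```text
time_s: 34.92
tool_pos: [0.4913, 0.2683, 0.091]
orientation: [[0.832, -0.247, 0.496], [-0.213, -0.969, -0.125], [0.512, -0.002, -0.859]]
ft_force: [1.7, -1.8, 0.2]
width: 0.0583
```

```bash
python3 place.py .0148
```

```text
[0.491 0.268 0.091] 0.05829592689453048 [ 1.677 -1.751  0.153]
0.0148
shift(cur axes) [ 0.07   0.017 -0.029] shift(target axes) [ 0.07   0.017 -0.03 ] turn [-0.021 -0.084  0.003] t 34.925
```

Emit:
{"api": "move_arm", "payload": {
  "plan": [
    [[0,0,0],[0,0,0],75],
    [[0,0,0],[0,0,0],85],
    [[0,0,0],[0,0,0],100],
    [[0,0,0],[0,0,0],100]
  ]
}}

```text
time_s: 35.42
tool_pos: [0.4904, 0.2686, 0.0899]
orientation: [[0.833, -0.247, 0.494], [-0.214, -0.969, -0.124], [0.51, -0.002, -0.86]]
ft_force: [-0.4, 0.2, 0.1]
width: 0.0854
```

Emit:
{"api": "move_arm", "payload": {
  "plan": [
    [[0,0,-0.4],[0,0,0],100],
    [[0,0,-0.8],[0,0,0],100],
    [[0,0,-1],[0,0,0],100],
    [[0,0,-1],[0,0,0],100],
    [[0,0,-1],[0,0,0],100],
    [[0,0,-1],[0,0,0],100],
    [[0,0,-1],[0,0,0],100],
    [[0,0,-1],[0,0,0],100],
    [[0,0,-0.5],[0,0,0],100],
    [[0,0,0],[0,0,0],100]
  ]
}}

```text
time_s: 36.67
tool_pos: [0.4069, 0.2895, 0.2343]
orientation: [[0.832, -0.244, 0.498], [-0.214, -0.97, -0.118], [0.511, -0.009, -0.859]]
ft_force: [-0.1, -0.2, 0.9]
width: 0.0849
```

Run:
```python
from h import *
np.set_printoptions(precision=4,suppress=True)
o=get_obs(); print(o['tool_pos'],o['time_s'],o['ft_force'],o['width'])
im,dep=get_image('wrist'); save('fin.png',im); P,u,v=cloud('wrist',dep,o)
for l in ['tin_mid','tin_mouth','leaf_stop','leaf_tab','leaf_hinge','stand_high']:
    for r in landmark_of(l,'wrist')[:1]: print(l,np.array(r['uv']),round(r['confidence'],2),ondepth('wrist',r['uv'],dep,o))
g=P-HINGE; s=g@E; t=g@N; z=g[:,2]
def fit(m,n):
    for _ in range(4):
        c=np.polyfit(s[m],z[m],1); r=z-np.polyval(c,s); m=m&(abs(r)<.004)
    print(n,m.sum(),'angle',np.arctan(c[0]),c[1])
fit((abs(t)<.006)&(s>.13)&(s<.141)|((abs(t)<.006)&(s>.115)&(s<.16)&(z>.05)&(z<.1)),'tab')
# tin in leaf frame
a=.527; lx=s*np.cos(a)+z*np.sin(a); lz=-s*np.sin(a)+z*np.cos(a)
m=(abs(t)<.035)&(lz>.035)&(lz<.075)&(lx>-.02)&(lx<.13); print('tin lx',np.percentile(lx[m],[0,1,99,100]),'lz top',np.percentile(lz[m],[95,99]))
k=m&(lz>.056)
print('tin top line: slope',np.polyfit(lx[k],lz[k],1),'axis lateral',np.polyfit(lx[k],t[k],1))
k=(abs(t)<.03)&(abs(t)>.021)&(lx>.02)&(lx<.118)&(abs(lz)<.012); print('leaf edges',k.sum(),np.polyfit(lx[k],lz[k],1) if k.sum()>20 else '')
```

```text
[0.4069 0.2895 0.2343] 36.675 [-0.0572 -0.1871  0.9128] 0.08493784268629073
tin_mid [318.8 190. ] 0.78 [0.4727 0.2739 0.133 ]
tin_mouth [320.2 231.4] 0.79 [0.4366 0.2817 0.1122]
leaf_tab [319.6  98.8] 0.75 [0.5734 0.2476 0.1296]
leaf_hinge [318.3  97.8] 0.27 [0.5746 0.2487 0.13  ]
tab 322 angle 0.5267035098648637 0.005465164810186872
tin lx [0.0105 0.0121 0.1107 0.111 ] lz top [0.0606 0.0612]
tin top line: slope [0.002  0.0588] axis lateral [0.009  0.0001]
leaf edges 41 [ 0.0987 -0.0094]
```

View pics/fin.png

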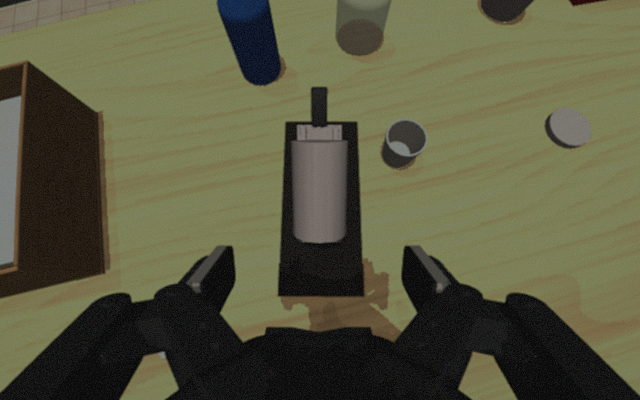

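Run:
```python
from h import *
np.set_printoptions(precision=4,suppress=True)
o=get_obs(); im,dep=get_image('wrist'); P,u,v=cloud('wrist',dep,o)
g=P-HINGE; s=g@E; t=g@N; z=g[:,2]; a=.527; lx=s*np.cos(a)+z*np.sin(a); lz=-s*np.sin(a)+z*np.cos(a)
m=(abs(t)<.007)&(abs(lz-.005)<.004)&(lx>.13)&(lx<.18); print('tab end (165)',np.percentile(lx[m],[95,99,100]))
m=(abs(t)<.022)&(abs(t)>.011)&(abs(lz-.003)<.006)&(lx>.112)&(lx<.14); print('leaf end (125)',m.sum(),np.percentile(lx[m],[95,99,100]))
m=(abs(t)<.03)&(lz>.035)&(lz<.075)&(lx>-.02)&(lx<.13); print('tin',np.percentile(lx[m],[.5,99.5]))
m=(abs(t)<.025)&(abs(lz-.017)<.006)&(lx>-.01)&(lx<.02); print('prongs',m.sum(),np.percentile(lx[m],[2,50,98]) if m.sum() else '')
```

```text
tab end (165) [0.1648 0.1661 0.1662]
leaf end (125) 279 [0.1268 0.1268 0.1269]
tin [0.0114 0.1108]
prongs 0
```

```bash
python3 -c "
from cell import *
print(close_job(), get_obs()['time_s'])"
```

```text
the job is handed in; nothing more can be done
the job is handed in; nothing more can be done
```

The stand is on the drip tray, the leaf holds at about 30°, and the tin lies on it with its open end downhill. I handed the job in at about 37 s of the 72 s, with the gripper clear of everything.

- **Stand:** it sits lengthwise, hinged end towards the gutter. It is about 1 mm off the middle lengthwise and 1 to 2 mm sideways. Lowering it on gave one brief 46 N wrist reading, under the 120 N limit.
- **Leaf:** after I let go of the tab, the wrist camera read 0.530 rad. With the tin on it, the tab reads 0.527 rad (30.2°), so the angle held.
- **Top camera disagrees:** it read 0.555 rad before the tin went on, from only 162 sparse points. I trusted the wrist camera and the arc the gripper followed (0.524 rad).
- **Tin:** it lies centred and parallel to the leaf, within 0.002 rad. Its open end was seen about 0.5 mm from the prong face, after allowing for a 1.5 mm camera offset. I felt about 2 N of resistance when sliding it down, so I take it to be touching, but the prongs themselves were not visible in the last picture.
- **Other things:** I moved nothing else. The pot, lid, bottle and jar look undisturbed in the last picture. I did not specifically re-check the squat tin or the hanger hook.

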